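# Check the spring scale for blood bags

### The job

Check the blood-bag spring scale before the donors come: with a fingertip, push the transport catch fully back to its free end, then press the thumb tab on the cradle's front right corner down until the dial's needle stands between the two prongs of the set fork, hold it there for a second or two without letting it run past the fork, and let the cradle rise back to zero. Only push and press: lift nothing, and leave the fork and the things around the scale as they are.

Things in the scene. Friction and masses are not known exactly. Their poses are not given: they have to be found in the camera images.
- bag_scale: Spring scale for blood bags, fixed on the cart: white base 160 (x) x 330 (y) mm, top at z = 28 mm. Origin: centre of its underside; x away from the robot at yaw 0, y left, z up (offsets below are in this frame, mm). Left half: inclined dial head, 126 high, ends at y = +36. Right half: steel cradle (tilting tray 124 x 124, rim 88 high) on two coil springs, hinged at pivot.
- pivot (a point): Middle of the cradle's hinge shaft, at (0, 20, 74) mm in the scale's frame; the shaft runs along the scale's x, next to the dial head. The cradle's free side is its right-hand (-y) side, its edge at y = -110 mm.
- tab_top (a point): Centre of the flat top of the ribbed black thumb tab, 34 x 34 mm, on the cradle's front right corner; at rest at (-52, -122, 86) mm in the scale's frame. Moves with the cradle: sinks about 142 mm per rad of tilt, 32 mm at the lower stop. The springs push back about 0.45 N per mm there, 6 to 12 N in all where the fork may be set.
- cradle (a joint): Tilt of the cradle, rad: 0 at rest (level), grows as its right-hand side is pressed down, stop at 0.235. The springs bring it back to 0. With the catch locked it goes down only about 0.01. Negative if lifted.
- needle (a joint): Angle of the dial's needle, rad, clockwise seen from the front; geared to the cradle: 13 times its tilt, 0 at rest.
- needle_tip (a point): Tip of the thin black needle, 44 mm from the dial's axis; points left at rest and turns clockwise over the top as the cradle is pressed down.
- index (a joint): Where the dark steel fork on the dial's rim is set, rad, same zero and direction as needle: the needle stands midway between the prongs when needle equals index. Set differently each time, 1.2 to 2.4; stiff.
- index_gap (a point): Point midway between the fork's two prongs, 44 mm from the dial's axis, where the needle's tip shall stand; local x outward from the dial's axis, y counter-clockwise along the dial, z out of its face. Prongs 4 mm wide, 18 mm long, 12 mm to either side of it; the clear gap is 19 mm, that is 0.21 rad of needle or 2.3 mm of tab travel to either side of the middle.
- catch (a joint): Slide of the transport catch, m: 0 = locked (its pillar stands under a lug of the cradle), 0.026 = fully free, at its back stop. Moves along the scale's +x, away from the robot; stays where it is left; needs about 2 N. May start up to 0.003.
- catch_knob (a point): Centre of the top of the catch's upright black knob, 14 (x) x 18 (y) mm, from 30 to 54 mm above the cart; at (30, -150, 54) mm in the scale's frame when locked, 26 mm farther along x when free. In front of it (-x) 58 mm are free up to the thumb tab. The cradle's lug (68 to 74 mm up) ends 25 mm left of the knob's centre, at y = -125.
- swab_jar: Bystander, loose: frosted round jar with a lid, 107 x 96 x 153 mm, back left of the cart; origin at the centre of its underside.
- gel_pot: Bystander, loose: small round gel pot, 43 mm across, 60 mm high, standing beside the scale's right-hand side; origin at the centre of its underside.
- timer: Bystander, loose: square wind-up timer, 66 x 66 x 48 mm, front right; origin at the centre of its underside.
- brown_bottle: Bystander, loose: brown bottle with white cap, 49 mm across, 122 mm high, at the right side of the cart (changes places with the other bottle); origin at the centre of its underside.
- blue_bottle: Bystander, loose: white bottle with blue cap, 49 mm across, 134 mm high, at the right side of the cart (changes places with the other bottle); origin at the centre of its underside.
- thermometer: Bystander, loose: flat digital thermometer, 122 x 20 x 11 mm, lying along the back edge; origin at the centre of its underside.
- marker: Bystander, loose: marker pen, 135 mm long, 16 mm thick, lying along the front edge; origin at the centre of its underside.

How it is judged:
By the outcome, as a careful person would: the job done as asked, in the order asked, and still so for the second after the job is handed in, with the robot touching nothing.
It also fails if it takes over 51 s, if anything falls off the work surface, if the arm or the gripper's body presses on something with over 40 N, if the wrist force passes 120 N, or if a joint passes its speed limit or range.

### The arm

A 6-joint arm with a two-finger parallel gripper is mounted at the origin on a cart in front of the work surface, level with it; the furniture and walls round the work are solid. World frame = base frame: x ahead of the robot, y to its left, z up, the work surface at z = 0. Lengths are in m, angles in rad, forces in N, time in s.
With the tool pointing down it reaches from about 0.375 to 0.9 m from the base axis. Payload 3.1 kg.
Tool frame: the origin (TCP) lies on the centre line of the jaws, within the pads' length; the fingertips stand 8 mm ahead of it and the grasp point (between the pads) lies 11 mm behind it; z points along the fingers, y is the line along which they close (so a half turn about z gives the same grasp; the last joint's range is limited). The gripper opens to 85 mm and grips with 20 to 120 N. Pads are 22 mm wide; open, the fingers measure 114 mm over their backs; the gripper's body (76 mm by 85 mm) begins 54 mm behind the grasp point. The pads swing forward as they close: fully open they stand 13 mm farther back than shut.
Start: joints at [1.081, 0.527, 1.433, -0, 1.181, -0.178], TCP at [0.191, 0.595, 0.239] pointing down, gripper open.
Joint ranges: [-3.08, 3.08], [-0.75, 2.2], [0.22, 2.44], [-1.43, 4.57], [0, 2.65], [-2.85, 2.85]. Speed limits (rad/s): [2.79, 2.79, 3.14, 3.14, 3.14, 3.14].

### API

Orientations are given as a unit quaternion [x, y, z, w].
In Python, from station import * gives the robot as it stands.
- The arm moves only by the tool play_rows, never from a script. Its argument "rows" is a list of rows, each a list of 3 entries, a list of its own where there are three numbers: the turn, a rotation vector about the tool's x, y, z in degrees, then the shift along the tool's x, y, z in mm, then the closure, from 0 (fully open) to 1 (shut). In form: [[[ax, ay, az], [dx, dy, dz], jaw], ...]. A call has 1 to 12 rows; each row shifts and turns the commanded pose from where the row before left it, along the tool's axes as they then stand; what a row does not reach is not made up. A row lasts 1/12 s, in which the tool goes at most 41.7 mm and 7.16 degrees, less where a joint would pass 70% of its speed; a pose out of reach is approached as far as the arm can. A call with a gripper value outside its range is refused whole. The fingers move at their own pace and stop on an object; "grip_force" is the grip in N (left out, the last holds). Time passes only in rows, so rows that do not move let the fingers close. It gives the time, the measured TCP pose, the force, the opening and the grip force at its end, in the units of the state.
- sense(): the state, without advancing time (a new reading comes with each control period).
- snapshot(name): name is "scene" or "side" or "wrist"; returns (picture, depth): 480x640x3 uint8, red, green, blue; 480x640 float32, m along the optical axis (not along the pixel's ray), 0 where there is no reading.
- get_calibration(name): a dict with "vfov" (degrees; the focal length in pixels is half the picture's height over the tangent of half this angle, whatever the lens; pixels are square), "cx", "cy" (the principal point, pixels), "xyz" and "attitude" of the camera in the world. Camera axes: x right, y down, z forward; pixel columns grow to the right and rows downward; lengths in m; the calibration is good to about 2 mm. The wrist camera is an equidistant fisheye: a pixel r from the principal point sees the ray r / f radians off the axis. A picture is of the moment at which its call begins: read the wrist's pose just before it. get_calibration takes no time and is no camera call; for the wrist camera it gives the pose at the moment of the call.
- sign_off(): hands the job in; it is judged then, once.
The state is a dict: "t": time; "q": joint angles; "qd": joint speeds; "tau": joint torques, N m; "tcp_pos": TCP position; "tool_rot": TCP orientation; "force": force on the tool from outside, world axes, zero at the start; "ft_torque": the same for the moment, N m; "finger_gap": opening from 0.0 (shut) to 1.0 (fully open); "gripper_force": force on a finger pad.
Only numpy, scipy, OpenCV 4.12 (cv2) and the standard library are available. Lean on these libraries where they do the work, as an engineer would, in place of code of your own. Each camera call takes 0.05 s, during which the arm holds its last target. There are 200 camera calls.

## Working session

There is one attempt and no reset: what is moved stays moved. The work goes in short steps, Python scripts to look and compute and a tool call to move; the robot and the scene stay as the last step left them, time stands still between calls to the robot, and variables do not carry over. Pictures are saved under pics/ and viewed, at most 10 in all, crops included, and the job is handed in when it is done.

Besides the shell and the picture viewer there is one more tool, called after "Request:" as name(argument=value, ...) on one line, values as JSON. play_rows: Moves the arm, as the interface text tells. Its arguments: {"type":"object","properties":{"rows":{"type":"array","items":{"type":"array"}},"grip_force":{"type":"number"}},"required":["rows"]}

```bash
mkdir -p pics; ls; cat > h.py <<'E'
from station import *
import numpy as np, cv2
from scipy.spatial.transform import Rotation as R
def cam(n):
    c=get_calibration(n); a=np.array(c["attitude"]); 
    Rm=R.from_quat(a).as_matrix() if a.size==4 else a.reshape(3,3)
    return 240/np.tan(np.radians(c["vfov"])/2),c["cx"],c["cy"],np.array(c["xyz"]),Rm
def ray(n,u,v,C=None):
    f,cx,cy,p,Rm=C or cam(n)
    if n=="wrist":
        r=np.hypot(u-cx,v-cy); t=r/f; s=np.sin(t)/max(r,1e-9); d=np.array([(u-cx)*s,(v-cy)*s,np.cos(t)])
    else: d=np.array([(u-cx)/f,(v-cy)/f,1.])
    return p,Rm@d
def onz(n,u,v,z,C=None):
    p,d=ray(n,u,v,C); return p+d*(z-p[2])/d[2]
def proj(n,P,C=None):
    f,cx,cy,p,Rm=C or cam(n); q=Rm.T@(np.array(P)-p); return q[0]/q[2]*f+cx,q[1]/q[2]*f+cy
def shot(n,f):
    im,d=snapshot(n); cv2.imwrite("pics/"+f+".png",im[:,:,::-1]); np.save("pics/"+f+".npy",d); return im,d
E
python3 - <<'E'
from h import *
s=sense(); print(s)
for n in("scene","side","wrist"): print(n,get_calibration(n))
shot("scene","s1"); shot("side","d1")
E
```

```text
pics
{'t': 0.0, 'q': array([ 1.08146101e+00,  5.28449758e-01,  1.43393200e+00, -3.77333534e-05,
        1.18138661e+00, -1.78525072e-01]), 'qd': array([ 0.00084431,  0.00167971,  0.00083853,  0.00108766, -0.00153407,
       -0.00190629]), 'tau': array([-7.81931976e-04, -4.42340326e+01, -1.78025848e+01, -2.25634599e-04,
        8.33624712e-03,  1.84509713e-05]), 'tcp_pos': array([0.19080023, 0.59441599, 0.23833423]), 'tool_rot': array([ 1.54773164e-01,  9.87949434e-01, -1.03348418e-03, -3.40072061e-04]), 'force': array([0.20983515, 0.43485855, 1.20661635]), 'ft_torque': array([-0.00973771,  0.00732209, -0.02611045]), 'gripper_force': 0.0, 'finger_gap': 0.9996786867971587}
scene {'vfov': 52.52929224174761, 'cx': 323.1757526053256, 'cy': 241.81082774545678, 'xyz': array([-0.02836853, -0.5254664 ,  0.7930479 ]), 'attitude': array([ 0.84157875, -0.3711411 ,  0.1475656 , -0.36362602])}
side {'vfov': 54.45339890332764, 'cx': 320.88694899490355, 'cy': 242.64621073897533, 'xyz': array([ 0.04554008, -0.79995279,  0.72409753]), 'attitude': array([ 0.84971389, -0.24354789,  0.12547374, -0.45047428])}
wrist {'vfov': 65.70646984690485, 'cx': 318.6449862698312, 'cy': 239.1085107246656, 'xyz': array([0.11696993, 0.6183533 , 0.37298734]), 'attitude': array([0.79871296, 0.58212506, 0.08887428, 0.12365024])}
```

View pics/s1.png

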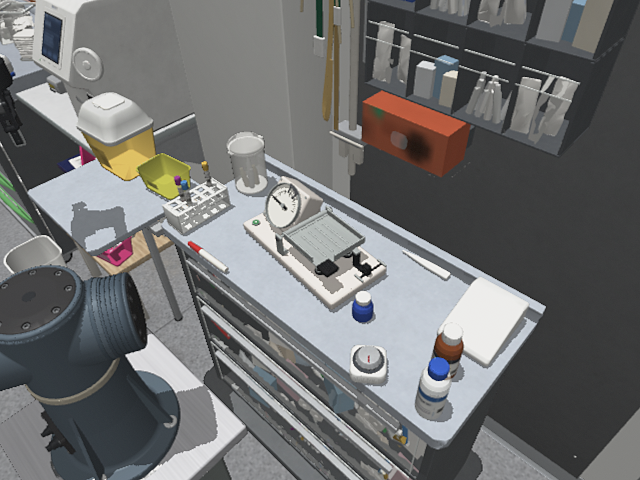

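View pics/d1.png

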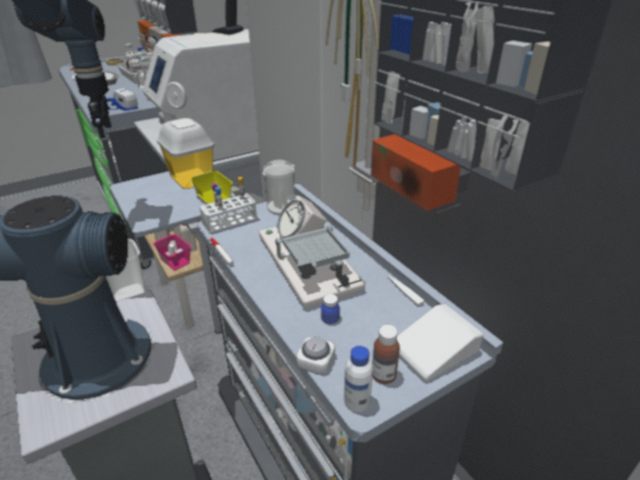

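The scene view shows the scale, with its dial near (285,205), the black tab near (327,268) and the knob near (362,265). The gel pot is at (363,305), and the base corners are near (333,303), (385,268) and (245,228). I'll zoom in next.

```bash
python3 - <<'E'
from h import *
im=cv2.imread("pics/s1.png")[170:315,235:395]
cv2.imwrite("pics/s1c.png",cv2.resize(im,None,fx=4,fy=4,interpolation=cv2.INTER_CUBIC))
# white base top mask by depth: points with z in 22..34mm
C=cam("scene"); d=np.load("pics/s1.npy"); f,cx,cy,p,Rm=C
v,u=np.mgrid[:480,:640]; P=np.stack([(u-cx)/f*d,(v-cy)/f*d,d],-1)@Rm.T+p
m=((P[...,2]>.02)&(P[...,2]<.036)&(u>235)&(u<395)&(v>170)&(v<315)&(d>0)&(P[...,0]>.3))
q=P[m]; r=cv2.minAreaRect(q[:,:2].astype(np.float32)*1000); print(m.sum(),r,cv2.boxPoints(r))
E
```

```text
4894 ((575.0938110351562, 62.80815124511719), (531.8046264648438, 320.3828125), 67.2090835571289) [[ 324.40698 -120.28047]
 [ 619.77576 -244.38698]
 [ 825.78064  245.89677]
 [ 530.41187  370.0033 ]]
```

View pics/s1c.png

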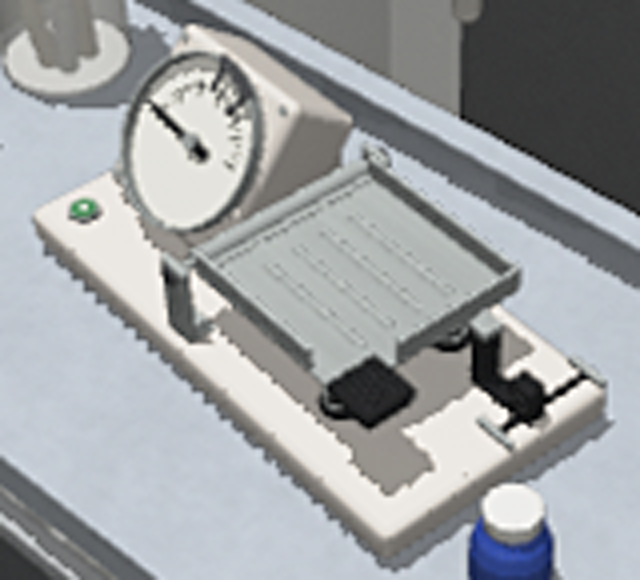

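The crop shows the needle at rest at upper left (150,100), fork prongs at about (222,68) and (240,100), the tab top centred at about (371,390), and the knob at about (527,390) with its pillar under the lug.

```bash
cat >> h.py <<'E'
def pts(n,d):
    f,cx,cy,p,Rm=cam(n); v,u=np.mgrid[:480,:640]
    return np.stack([(u-cx)/f*d,(v-cy)/f*d,d],-1)@Rm.T+p
E
python3 - <<'E'
from h import *
for n,fn in(("scene","s1"),("side","d1")):
    d=np.load(f"pics/{fn}.npy"); im=cv2.imread(f"pics/{fn}.png").astype(int); P=pts(n,d)
    z=P[...,2]; m=(z>.02)&(z<.036)&(d>0)
    k,l,st,ce=cv2.connectedComponentsWithStats(m.astype(np.uint8))
    i=[j for j in range(1,k) if st[j,4]>300]
    for j in i:
        q=P[l==j]; r=cv2.minAreaRect(q[:,:2].astype(np.float32)*1000); print(n,st[j],r,np.median(q[:,2]))
    # black tab and knob
    for nm,lo,hi in(("tab",.076,.094),("knob",.045,.06)):
        b=(im.max(2)<60)&(z>lo)&(z<hi)&(P[...,0]>.35)
        k,l,st,ce=cv2.connectedComponentsWithStats(b.astype(np.uint8))
        for j in range(1,k):
            if st[j,4]>12: q=P[l==j]; print(n,nm,st[j],ce[j],q.mean(0).round(4),np.ptp(q,0).round(3))
C=cam("scene")
for c,z in(((371,390),.086),((527,385),.054),((388,538),.028),((604,402),.028),((38,218),.028)):
    print(c,onz("scene",c[0]/4+235,c[1]/4+170,z,C).round(4))
E
```

```text
scene [153 101  92  31 396] ((664.8424682617188, 670.677734375), (276.30780029296875, 149.55238342285156), 89.37031555175781) 0.02808387683746344
scene [265 134  74  28 319] ((792.9588623046875, 336.39892578125), (102.590576171875, 213.3392791748047), 54.011531829833984) 0.027738055967471253
scene [ 364  150  276  137 1601] ((887.0455932617188, -174.1602783203125), (11.158560752868652, 731.8106689453125), 0.2936042249202728) 0.028077853522099128
scene [ 265  153  281  164 2737] ((689.3948974609375, -13.42706298828125), (29.199060440063477, 822.8609008789062), 0.3144179582595825) 0.028282605768573332
scene [ 244  213  143   93 3532] ((522.6879272460938, 49.092994689941406), (332.8529052734375, 160.06239318847656), 82.78063201904297) 0.027846486247532165
scene [ 440  311   87   50 1210] ((590.925048828125, -346.40447998046875), (145.07571411132812, 111.23540496826172), 0.7956985831260681) 0.029533541039655387
scene [350 344  37  35 692] ((372.7135925292969, -240.72711181640625), (67.43425750732422, 65.19854736328125), 38.08940505981445) 0.029549967372947128
scene [ 93 413  80  67 594] 
[... 2359 characters left out ...]
b [433 208   9   4  19] [436.78947368 209.47368421] [ 0.8855 -0.0331  0.0859] [0.008 0.028 0.017]
side tab [ 438  211  202  126 1514] [545.14068692 275.37252312] [ 0.8861 -0.3569  0.0849] [0.012 0.538 0.018]
side tab [303 271  11   6  16] [308.    273.375] [ 0.4516 -0.0828  0.0807] [0.026 0.004 0.008]
side knob [ 378  183  262  170 1518] [520.48089592 273.68247694] [ 0.8861 -0.2859  0.0524] [0.01  0.818 0.015]
side knob [336 268   5   5  19] [338.21052632 269.63157895] [ 0.5362 -0.078   0.0534] [0.01  0.007 0.014]
(371, 390) [ 0.4532 -0.0692  0.086 ]
(527, 385) [ 0.5316 -0.1066  0.054 ]
(388, 538) [ 0.4236 -0.1067  0.028 ]
(604, 402) [ 0.569  -0.1303  0.028 ]
(38, 218) [0.464  0.2101 0.028 ]
```

Both views agree on the scale's centre (about (521, 46) mm) and yaw (about −7.2°). The tab and knob positions fit this to within 3 mm. Next I'll measure the dial to get the fork setting, and find the gel pot.

```bash
cat >> h.py <<'E'
yaw=np.radians(-7.2); O=np.array([.521,.046,0.])
S=R.from_euler("z",yaw).as_matrix()
def toS(P): return (np.asarray(P)-O)@S   # world -> scale frame, m
E
cat > dial.py <<'E'
from h import *
import json,sys
def plane(d,n="scene"):
    P=toS(pts(n,d)); im=None
    return P
def fit(im,d,n):
    P=toS(pts(n,d)); q=P.reshape(-1,3); c=im.reshape(-1,3).astype(int)
    m=(q[:,1]>.04)&(q[:,1]<.16)&(q[:,2]>.04)&(q[:,2]<.125)&(q[:,0]>-.08)&(q[:,0]<.05)&(c.min(1)>170)
    w=q[m]; 
    for _ in range(6):
        mu=w.mean(0); nn=np.linalg.svd(w-mu)[2][2]; nn*=-np.sign(nn[0]); e=(w-mu)@nn
        w=w[abs(e)<max(.002,1.5*np.std(e))]
    return mu,nn,len(w)
def polar(n,mu,nn):
    f,cx,cy,p,Rm=cam(n); v,u=np.mgrid[:480,:640]
    D=np.stack([(u-cx)/f,(v-cy)/f,np.ones(u.shape)],-1)@Rm.T@S; p0=toS(p)
    X=p0+D*(((mu-p0)@nn)/(D@nn))[...,None]
    lf=np.array([0,1,0.])-nn[1]*nn; lf/=np.linalg.norm(lf); up=np.cross(nn,lf); up*=np.sign(up[2])
    return np.stack([(X-mu)@lf,(X-mu)@up],-1)*1000
E
python3 - <<'E'
from dial import *
for n,fn in(("scene","s1"),("side","d1")):
    im=cv2.imread(f"pics/{fn}.png"); d=np.load(f"pics/{fn}.npy"); mu,nn,k=fit(im,d,n); print(n,mu.round(4),nn.round(3),k)
    A=polar(n,mu,nn).astype(np.float32)
    # rectify the face: 4 px/mm, +-75mm
    H=None; s=4
    uv=np.array([[u,v] for v in range(150,260,20) for u in range(250,340,20)])
    h,_=cv2.findHomography(uv.astype(np.float32),np.array([[300-s*A[v,u,0],300-s*A[v,u,1]] for u,v in uv],np.float32))
    w=cv2.warpPerspective(im,h,(600,600),flags=cv2.INTER_CUBIC); cv2.imwrite(f"pics/{fn}dial.png",w)
    np.save("pics/%sh.npy"%fn,h)
a,b=[cv2.imread(f"pics/{x}dial.png") for x in("s1","d1")]
cv2.imwrite("pics/dials.png",cv2.resize(np.hstack([a,b]),(800,400)))
d=np.load("pics/s1.npy"); P=toS(pts("scene",d)); im=cv2.imread("pics/s1.png").astype(int)
m=(im[...,0]>im[...,2]+60)&(P[...,2]>.005)&(P[...,2]<.05)&(abs(P[...,1]+.2)<.1)&(P[...,0]>-.2)
q=P[m]; print("gel",q.min(0).round(3),q.max(0).round(3))
E
```

```text
scene [-0.004   0.0916  0.0832] [-0.773 -0.001  0.634] 660
side [-0.0061  0.0906  0.08  ] [-0.768  0.001  0.64 ] 310
gel [-0.054 -0.228  0.005] [-0.02  -0.188  0.045]
```

View pics/dials.png

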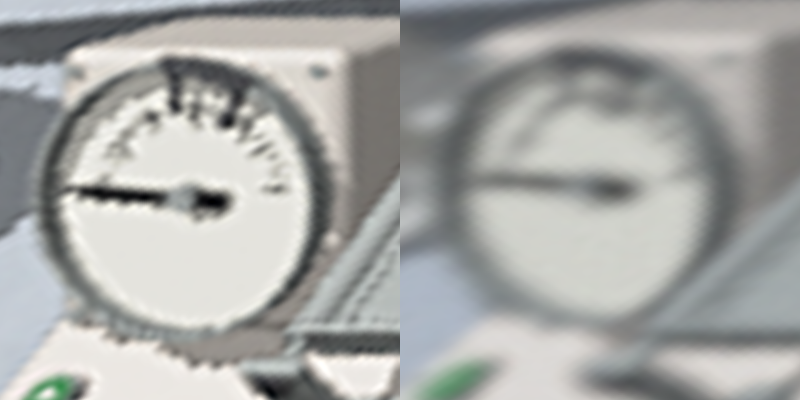

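In the rectified dial view (2.67 px/mm) the hub is at about (190,198), the needle tip at (75,190), and the prong centres at about (173,84) and (240,96). That puts the fork at about 1.68 rad, so the tab needs to sink about 18 mm. The gel pot is clear of the path at scale y < −0.187 m. Now I'll turn the tool, shut the jaws and move over.

Request:
play_rows(rows=[[[0,0,6.62],[0,0,0],1],[[0,0,6.62],[0,0,0],1],[[0,0,6.62],[0,0,0],1],[[0,0,6.62],[0,0,0],1],[[0,0,6.62],[0,0,0],1],[[0,0,6.62],[0,0,0],1],[[0,0,6.62],[0,0,0],1],[[0,0,6.62],[0,0,0],1],[[0,0,6.62],[0,0,0],1],[[0,0,6.62],[0,0,0],1],[[0,0,6.62],[0,0,0],1],[[0,0,6.62],[0,0,0],1]])

```text
t: 1.1
tcp_pos: [0.1909, 0.5947, 0.2387]
tool_rot: [0.752, 0.659, -0.001, 0.0]
force: [0.2, 0.1, -0.2]
finger_gap: 0.001
gripper_force: 0.0
```

Request:
play_rows(rows=[[[0,0,0],[-32.8,19.9,0],1],[[0,0,0],[-32.8,19.9,0],1],[[0,0,0],[-32.8,19.9,0],1],[[0,0,0],[-32.8,19.9,0],1],[[0,0,0],[-32.8,19.9,0],1],[[0,0,0],[-32.8,19.9,0],1],[[0,0,0],[-32.8,19.9,0],1],[[0,0,0],[-32.8,19.9,0],1],[[0,0,0],[-32.8,19.9,0],1],[[0,0,0],[-32.8,19.9,0],1]])

```text
t: 1.93
tcp_pos: [0.3472, 0.2428, 0.2392]
tool_rot: [0.75, 0.661, -0.0, -0.0]
force: [1.0, 0.7, 0.1]
finger_gap: -0.0
gripper_force: 0.0
```

Request:
play_rows(rows=[[[0,0,0],[-32.8,19.9,0],1],[[0,0,0],[-32.8,19.9,0],1],[[0,0,0],[-32.8,19.9,0],1],[[0,0,0],[-32.8,19.9,0],1],[[0,0,0],[-32.8,19.9,0],1],[[0,0,0],[-32.8,19.9,0],1],[[0,0,0],[-32.8,19.9,0],1],[[0,0,0],[-32.8,19.9,0],1],[[0,0,0],[-32.8,19.9,0],1],[[0,0,0],[-32.8,19.9,0],1],[[0,0,0],[0,0,0],1],[[0,0,0],[0,0,0],1]])

```text
t: 2.93
tcp_pos: [0.5037, -0.1079, 0.2388]
tool_rot: [0.752, 0.66, -0.0, -0.0]
force: [0.0, 0.4, 0.8]
finger_gap: 0.002
gripper_force: 0.0
```

```bash
cat >> h.py <<'E'
def st():
    s=sense(); M=R.from_quat(s["tool_rot"]).as_matrix()
    print("t",round(s["t"],2),"tcpS mm",(toS(s["tcp_pos"])*1000).round(1),"toolaxesS",(S.T@M).round(3).tolist(),"F",(s["force"]@S).round(2),"gap",round(s["finger_gap"],3))
E
python3 - <<'E'
from h import *
st()
im,d=shot("scene","s2"); a=im[140:340,220:420,::-1]
im,d=shot("wrist","w2"); cv2.imwrite("pics/c2.png",np.hstack([cv2.resize(a,(480,480)),cv2.resize(im[:,:,::-1],(320,240))]if 0 else [cv2.resize(a,(400,400)),cv2.resize(im[:,80:560,::-1],(400,400))]))
st()
E
```

```text
t 2.93 tcpS mm [   2.1 -154.9  238.8] toolaxesS [[0.004, 1.0, -0.0], [1.0, -0.004, 0.0], [0.0, -0.0, -1.0]] F [-0.03  0.41  0.81] gap 0.002
t 3.03 tcpS mm [   0.3 -152.4  238.7] toolaxesS [[0.001, 1.0, -0.002], [1.0, -0.001, 0.001], [0.001, -0.002, -1.0]] F [ 0.    0.75 -0.4 ] gap 0.001
```

View pics/c2.png

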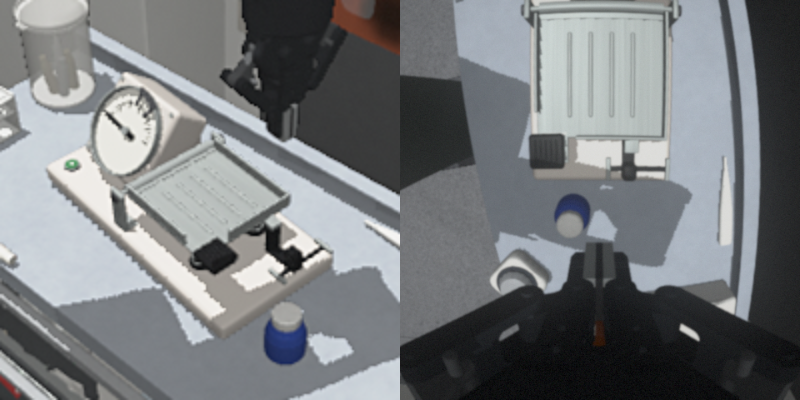

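In the wrist view the tab is at (547,151), the knob at (629,172) and the shut fingertip at (598,245). In the scene view the arm doesn't hide the dial. I'll check the knob and tab against the wrist camera.

```bash
python3 - <<'E'
from h import *
C=cam("wrist"); st()
im=cv2.imread("pics/w2.png").max(2); P=None
for nm,(u0,u1,v0,v1),z in(("tab",(225,300,155,210),.086),("knob",(340,372,192,216),.054)):
    m=(im[v0:v1,u0:u1]<60).astype(np.uint8); k,l,s,c=cv2.connectedComponentsWithStats(m); j=1+np.argmax(s[1:,4])
    print(nm,s[j]+[u0,v0,0,0,0],(toS(onz("wrist",c[j][0]+u0,c[j][1]+v0,z,C))*1000).round(1))
    for du,dv in((s[j][0],0),(s[j][0]+s[j][2],0)): print((toS(onz("wrist",du+u0,c[j][1]+v0,z,C))*1000).round(1))
E
```

```text
t 3.03 tcpS mm [   0.3 -152.4  238.7] toolaxesS [[0.001, 1.0, -0.002], [1.0, -0.001, 0.001], [0.001, -0.002, -1.0]] F [ 0.    0.75 -0.4 ] gap 0.001
tab [237 188  39  14 328] [ -53.3 -130.1   86. ]
[ -65.8 -129.9   86. ]
[ -34.3 -130.4   86. ]
knob [348 209  10   7  30] [  29.1 -151.9   54. ]
[  25.2 -151.9   54. ]
[  34.1 -151.9   54. ]
```

Request:
play_rows(rows=[[[0,0,0],[-0.3,-0.5,25],1],[[0,0,0],[-0.3,-0.5,25],1],[[0,0,0],[-0.3,-0.5,25],1],[[0,0,0],[0,-0.5,25],1],[[0,0,0],[0,0,25],1],[[0,0,0],[0,0,20],1],[[0,0,0],[0,0,15],1],[[0,0,0],[0,0,15],1],[[0,0,0],[0,0,10],1],[[0,0,0],[0,0,5],1],[[0,0,0],[0,0,0],1],[[0,0,0],[0,0,0],1]])

```text
t: 4.03
tcp_pos: [0.5011, -0.1061, 0.0497]
tool_rot: [0.75, 0.661, 0.0, 0.0]
force: [-0.1, -0.0, 0.4]
finger_gap: 0.003
gripper_force: 0.0
```

```bash
python3 - <<'E'
from h import *
st()
im,d=shot("scene","s3"); a=im[200:320,290:410,::-1]
im,d=shot("wrist","w3"); cv2.imwrite("pics/c3.png",np.hstack([cv2.resize(a,(400,400)),cv2.resize(im[120:360,200:440,::-1],(400,400))]))
st()
E
```

```text
t 4.03 tcpS mm [  -0.7 -153.4   49.7] toolaxesS [[0.0, 1.0, 0.0], [1.0, -0.0, -0.0], [-0.0, 0.0, -1.0]] F [-0.11 -0.03  0.35] gap 0.003
t 4.13 tcpS mm [-1.000e-01 -1.538e+02  5.020e+01] toolaxesS [[0.0, 1.0, 0.002], [1.0, -0.0, -0.001], [-0.001, 0.002, -1.0]] F [ 0.11 -1.12 -0.11] gap 0.001
```

View pics/c3.png

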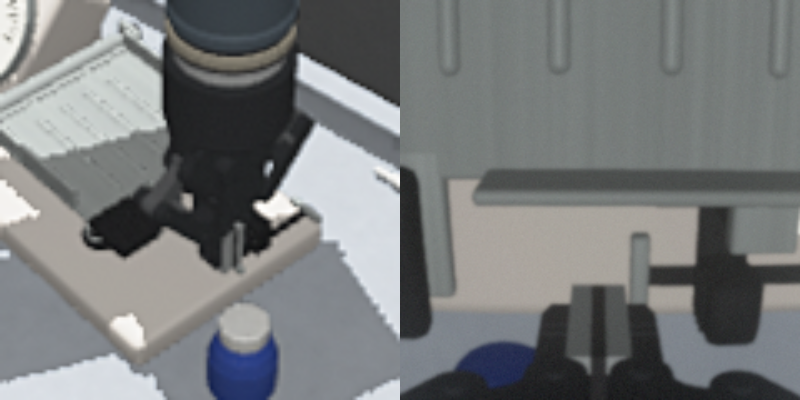

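The fingertip is in front of the knob with no contact force. The rail runs from the finger towards the knob at (728,270) in the wrist view. I'll push along +x slowly.

Request:
play_rows(rows=[[[0,0,0],[0,4,0],1],[[0,0,0],[0,4,0],1],[[0,0,0],[0,4,0],1],[[0,0,0],[0,3,0],1],[[0,0,0],[0,3,0],1],[[0,0,0],[0,3,0],1],[[0,0,0],[0,3,0],1],[[0,0,0],[0,3,0],1]])

```text
t: 4.8
tcp_pos: [0.5278, -0.11, 0.0493]
tool_rot: [0.75, 0.661, -0.0, -0.0]
force: [-2.1, -0.7, 1.9]
finger_gap: -0.003
gripper_force: 0.9
```

Request:
play_rows(rows=[[[0,0,0],[0,2,0],1],[[0,0,0],[0,2,0],1],[[0,0,0],[0,1,0],1]])

```text
t: 5.05
tcp_pos: [0.5331, -0.1107, 0.0493]
tool_rot: [0.75, 0.661, 0.0, 0.0]
force: [-0.8, 0.0, 2.0]
finger_gap: -0.004
gripper_force: 0.8
```

Request:
play_rows(rows=[[[0,0,0],[0,1,0],1],[[0,0,0],[0,1,0],1]])

```text
t: 5.22
tcp_pos: [0.5348, -0.1108, 0.0493]
tool_rot: [0.75, 0.661, -0.0, -0.0]
force: [-1.6, -0.5, 0.8]
finger_gap: 0.002
gripper_force: 0.8
```

Request:
play_rows(rows=[[[0,0,0],[0,1,0],1],[[0,0,0],[0,1,0],1]])

```text
t: 5.38
tcp_pos: [0.5368, -0.1111, 0.0493]
tool_rot: [0.75, 0.661, -0.0, -0.0]
force: [-1.7, -1.1, 0.1]
finger_gap: 0.001
gripper_force: 0.8
```

Request:
play_rows(rows=[[[0,0,0],[0,1,0],1],[[0,0,0],[0,0.5,0],1]])

```text
t: 5.55
tcp_pos: [0.5384, -0.1113, 0.0493]
tool_rot: [0.75, 0.661, 0.0, 0.0]
force: [-2.2, -0.5, 0.8]
finger_gap: 0.001
gripper_force: 0.8
```

Request:
play_rows(rows=[[[0,0,0],[0,1,0],1],[[0,0,0],[0,0.5,0],1]])

```text
t: 5.72
tcp_pos: [0.5394, -0.1114, 0.0493]
tool_rot: [0.75, 0.661, -0.0, -0.0]
force: [-3.2, -0.2, 1.6]
finger_gap: -0.0
gripper_force: 1.5
```

Request:
play_rows(rows=[[[0,0,0],[0,1,0],1],[[0,0,0],[0,0.5,0],1]])

```text
t: 5.88
tcp_pos: [0.5396, -0.1114, 0.0492]
tool_rot: [0.75, 0.661, -0.001, -0.002]
force: [-5.2, -1.4, 4.5]
finger_gap: -0.001
gripper_force: 3.0
```

Request:
play_rows(rows=[[[0,0,0],[0,1,0],1],[[0,0,0],[0,0,0],1]])

```text
t: 6.05
tcp_pos: [0.5396, -0.1113, 0.0492]
tool_rot: [0.75, 0.661, -0.002, -0.002]
force: [-6.9, -1.1, 4.2]
finger_gap: -0.002
gripper_force: 3.5
```

The catch is at its back stop: the TCP stopped moving while the force rose to 7 N. Now I'll back off, rise and go above the tab.

Request:
play_rows(rows=[[[0,0,0],[0,-4,0],1],[[0,0,0],[0,-6,0],1],[[0,0,0],[0,0,-20],1],[[0,0,0],[0,0,-30],1],[[0,0,0],[0,0,-30],1],[[0,0,0],[9,-25,0],1],[[0,0,0],[10,-27,0],1],[[0,0,0],[10,-28,0],1],[[0,0,0],[0,0,0],1],[[0,0,0],[0,0,0],1]])

```text
t: 6.88
tcp_pos: [0.4554, -0.0707, 0.1295]
tool_rot: [0.75, 0.661, 0.0, -0.0]
force: [0.6, -0.2, 0.6]
finger_gap: 0.003
gripper_force: 0.0
```

```bash
python3 - <<'E'
from h import *
st()
im,d=shot("scene","s4"); a=im[170:310,240:400,::-1]
im,d=shot("wrist","w4"); cv2.imwrite("pics/c4.png",np.hstack([cv2.resize(a,(400,350)),cv2.resize(im[120:330,200:440,::-1],(400,350))]))
st()
E
```

```text
t 6.88 tcpS mm [ -50.4 -124.   129.5] toolaxesS [[0.0, 1.0, 0.0], [1.0, -0.0, 0.0], [0.0, 0.0, -1.0]] F [ 0.64 -0.16  0.63] gap 0.003
t 6.98 tcpS mm [ -47.4 -125.2  129.7] toolaxesS [[0.001, 1.0, 0.004], [1.0, -0.001, -0.001], [-0.001, 0.004, -1.0]] F [ 0.58 -0.23 -0.92] gap 0.002
```

View pics/c4.png

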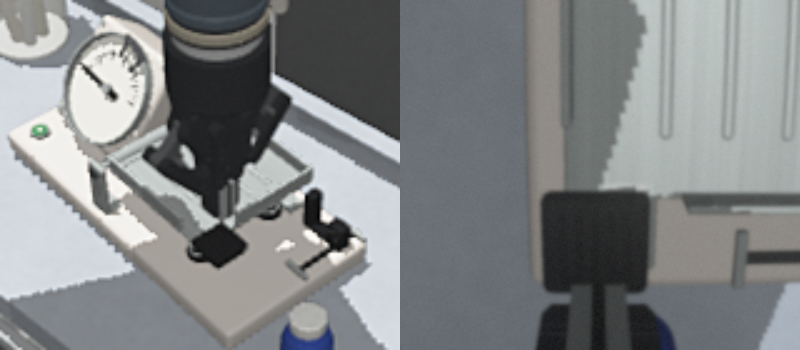

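The catch knob is now at the back of its rail (340,235), the fingertip is over the tab, and the dial at (110,85) is fully visible. Now pressing down.

Request:
play_rows(rows=[[[0,0,0],[0,-2,10],1],[[0,0,0],[0,0,12],1],[[0,0,0],[0,0,8],1],[[0,0,0],[0,0,3],1],[[0,0,0],[0,0,2],1],[[0,0,0],[0,0,2],1],[[0,0,0],[0,0,2],1],[[0,0,0],[0,0,2],1],[[0,0,0],[0,0,0],1]])

```text
t: 7.73
tcp_pos: [0.4553, -0.0719, 0.0885]
tool_rot: [0.75, 0.661, 0.0, 0.001]
force: [-0.3, -2.8, 2.6]
finger_gap: 0.006
gripper_force: 1.3
```

Request:
play_rows(rows=[[[0,0,0],[0,0,1.5],1],[[0,0,0],[0,0,1.5],1],[[0,0,0],[0,0,1],1],[[0,0,0],[0,0,1],1],[[0,0,0],[0,0,0],1],[[0,0,0],[0,0,0],1]])

```text
t: 8.23
tcp_pos: [0.4552, -0.0719, 0.0835]
tool_rot: [0.75, 0.661, 0.0, 0.001]
force: [0.9, -5.2, 5.0]
finger_gap: 0.0
gripper_force: 2.5
```

```bash
cat > needle.py <<'E'
from h import *
import sys
fn=sys.argv[1]; st(); im,d=shot("scene",fn); h=np.load("pics/s1h.npy")
w=cv2.warpPerspective(im[:,:,::-1],h,(600,600),flags=cv2.INTER_CUBIC); cv2.imwrite(f"pics/{fn}dial.png",w)
a=cv2.imread("pics/s1dial.png"); C=(285,297); g=lambda x:cv2.warpPolar(cv2.cvtColor(x,cv2.COLOR_BGR2GRAY),(150,720),C,150,cv2.WARP_POLAR_LINEAR)
# darkness profile over r=14..30 mm, clockwise angle from left
for nm,x in(("rest",a),("now",w)):
    p=255-g(x)[:,55:105].astype(float).mean(1); p=np.roll(p,-360); 
    p=np.clip(p[:540]-np.median(p)-60,0,None); print(nm,"needle deg",round((p*np.arange(540)).sum()/max(p.sum(),1e-9)/2,1),p.max().round())
E
python3 needle.py n1
python3 - <<'E'
import cv2,numpy as np
cv2.imwrite("pics/c5.png",cv2.resize(cv2.imread("pics/n1dial.png"),(450,450)))
E
```

```text
t 8.23 tcpS mm [ -50.5 -125.2   83.5] toolaxesS [[0.001, 1.0, 0.001], [1.0, -0.001, -0.001], [-0.001, 0.001, -1.0]] F [ 1.51 -5.04  5.04] gap 0.0
rest needle deg 3.9 154.0
now needle deg 55.9 168.0
```

View pics/c5.png

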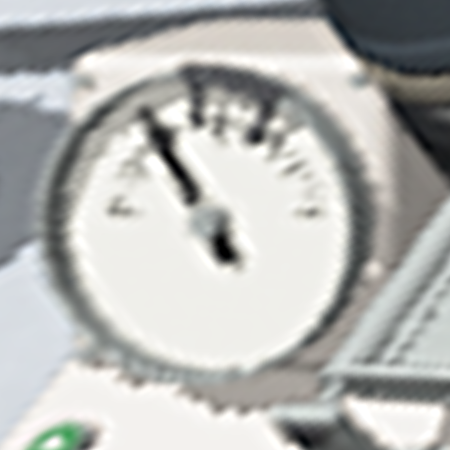

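The needle is now at about 58° apparent. The prongs are at about 84° and 117°, so mid-gap is about 100°. At roughly 5.1°/mm I need about 8 mm more, so I'll go 7 mm and check.

Request:
play_rows(rows=[[[0,0,0],[0,0,1],1],[[0,0,0],[0,0,1.5],1],[[0,0,0],[0,0,1.5],1],[[0,0,0],[0,0,1.5],1],[[0,0,0],[0,0,1],1],[[0,0,0],[0,0,0.5],1],[[0,0,0],[0,0,0],1]])

```text
t: 8.87
tcp_pos: [0.4553, -0.0717, 0.0766]
tool_rot: [0.75, 0.661, 0.0, 0.001]
force: [-0.7, -5.1, 7.9]
finger_gap: 0.0
gripper_force: 4.0
```

```bash
python3 needle.py n2
python3 - <<'E'
import cv2,numpy as np
cv2.imwrite("pics/c6.png",cv2.imread("pics/n2dial.png"))
E
```

```text
t 8.87 tcpS mm [ -50.5 -125.    76.6] toolaxesS [[0.001, 1.0, 0.002], [1.0, -0.001, -0.0], [-0.0, 0.002, -1.0]] F [-0.05 -5.13  7.93] gap 0.0
rest needle deg 3.9 154.0
now needle deg 91.6 158.0
```

View pics/c6.png

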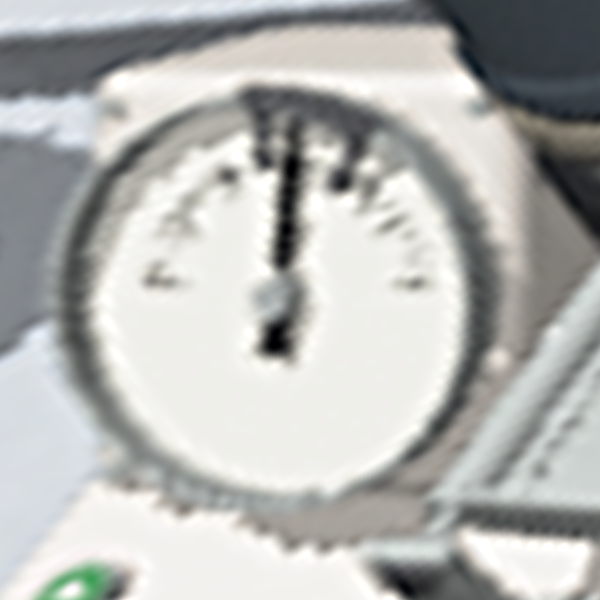

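The needle stands between the prongs, with its tip at (295,130) and the mid-gap at about (307,130). It's about 4° short of the middle, so I'll add 0.7 mm and hold.

Request:
play_rows(rows=[[[0,0,0],[0,0,0.7],1],[[0,0,0],[0,0,0],1],[[0,0,0],[0,0,0],1],[[0,0,0],[0,0,0],1],[[0,0,0],[0,0,0],1],[[0,0,0],[0,0,0],1],[[0,0,0],[0,0,0],1],[[0,0,0],[0,0,0],1],[[0,0,0],[0,0,0],1],[[0,0,0],[0,0,0],1],[[0,0,0],[0,0,0],1],[[0,0,0],[0,0,0],1]])

```text
t: 9.92
tcp_pos: [0.4553, -0.0717, 0.0761]
tool_rot: [0.75, 0.661, 0.0, 0.001]
force: [-0.4, -3.9, 8.3]
finger_gap: -0.003
gripper_force: 4.1
```

```bash
python3 needle.py n3
```

```text
t 9.92 tcpS mm [ -50.5 -125.    76.1] toolaxesS [[0.001, 1.0, 0.002], [1.0, -0.001, -0.0], [-0.0, 0.002, -1.0]] F [ 0.12 -3.88  8.3 ] gap -0.003
rest needle deg 3.9 154.0
now needle deg 94.4 158.0
```

Request:
play_rows(rows=[[[0,0,0],[0,0,0],1],[[0,0,0],[0,0,0],1],[[0,0,0],[0,0,0],1],[[0,0,0],[0,0,0],1],[[0,0,0],[0,0,0],1],[[0,0,0],[0,0,0],1],[[0,0,0],[0,0,0],1],[[0,0,0],[0,0,0],1],[[0,0,0],[0,0,0],1],[[0,0,0],[0,0,0],1]])

```text
t: 10.8
tcp_pos: [0.4553, -0.0717, 0.0761]
tool_rot: [0.75, 0.661, 0.0, 0.001]
force: [0.1, -4.5, 7.7]
finger_gap: 0.003
gripper_force: 4.1
```

The needle held for about 1.9 s near mid-gap. Now I'll let the cradle up gently and withdraw.

Request:
play_rows(rows=[[[0,0,0],[0,0,-1],1],[[0,0,0],[0,0,-2],1],[[0,0,0],[0,0,-2],1],[[0,0,0],[0,0,-2],1],[[0,0,0],[0,0,-2],1],[[0,0,0],[0,0,-2],1],[[0,0,0],[0,0,-2],1],[[0,0,0],[0,0,-2],1],[[0,0,0],[0,0,-1.5],1],[[0,0,0],[0,0,-1.5],1],[[0,0,0],[0,0,-2],1],[[0,0,0],[0,0,-4],1]])

```text
t: 11.8
tcp_pos: [0.4536, -0.0709, 0.0993]
tool_rot: [0.75, 0.661, -0.001, -0.001]
force: [0.2, 0.4, 0.6]
finger_gap: 0.0
gripper_force: 0.0
```

Request:
play_rows(rows=[[[0,0,0],[0,0,-10],1],[[0,0,0],[0,0,-25],1],[[0,0,0],[0,0,-30],1],[[0,0,0],[0,0,-25],1],[[0,0,0],[0,0,0],1],[[0,0,0],[0,0,0],1],[[0,0,0],[0,0,0],1],[[0,0,0],[0,0,0],1]])

```text
t: 12.47
tcp_pos: [0.4535, -0.071, 0.1886]
tool_rot: [0.75, 0.661, -0.001, -0.001]
force: [0.0, -0.2, -0.4]
finger_gap: 0.002
gripper_force: 0.0
```

```bash
python3 needle.py n4; python3 - <<'E'
import cv2
cv2.imwrite("pics/c7.png",cv2.resize(cv2.imread("pics/n4.png")[150:390,220:460],(600,600)))
E
```

```text
t 12.47 tcpS mm [ -52.3 -124.5  188.6] toolaxesS [[0.001, 1.0, -0.003], [1.0, -0.001, 0.001], [0.001, -0.003, -1.0]] F [ 0.04 -0.19 -0.41] gap 0.002
rest needle deg 3.9 154.0
now needle deg 3.9 160.0
```

View pics/c7.png

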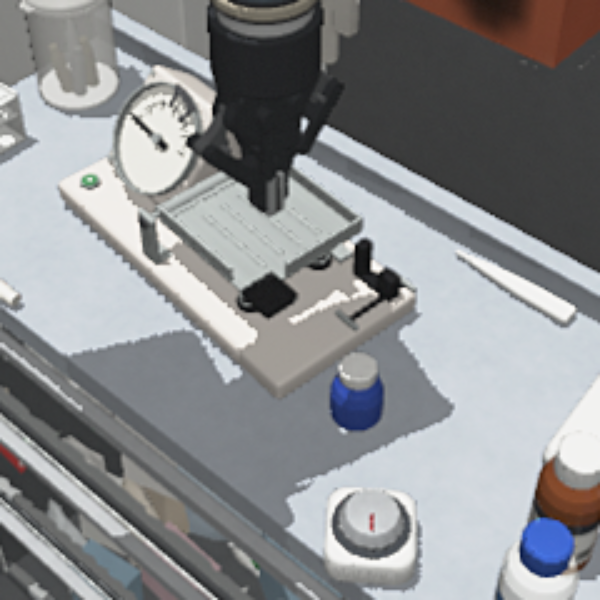

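The needle is back at its rest angle (3.9°, the same as at the start). The catch knob is at the back of its rail (390,285), the gel pot, timer and bottles in view are still standing, and the gripper is clear.

```bash
python3 -c "
from station import *
print(sign_off())"
```

```text
the job is handed in; nothing more can be done
None
```

The catch is fully back, the needle was held between the fork's prongs for about 2 s without running past them, the cradle rose back to zero, and the job is handed in.

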